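Unlock the sample safe by its combination dial

ROBOT

A 7-joint arm with a two-finger parallel gripper is mounted at the origin on the work surface. World frame = base frame: x ahead of the robot, y to its left, z up, the work surface at z = 0. Lengths are in mm, angles in rad, forces in N, time in s.
With the tool pointing down it reaches from about 400 to 875 mm from the base axis. Payload 4.4 kg.
Tool frame: the origin (TCP) lies midway between the tips of the shut fingers; the grasp point (between the pads) lies ctrl.tcp_to_grasp behind it (ctrl.tcp_to_grasp is the distance from the TCP to the grasp point, in mm); z points along the fingers, y is the line along which they close (so a half turn about z gives the same grasp; the last joint's range is limited). The gripper opens to 85 mm and grips with 20 to 120 N. Pads are 22 mm wide; open, the fingers measure 114 mm over their backs; the gripper's body (76 mm by 85 mm) begins 54 mm behind the grasp point. The pads swing forward as they close: fully open they stand 13 mm farther back than shut.
Start: joints at [1.149, 0.628, 0.038, 1.517, -0.027, 0.996, -0.02], TCP at [226.449, -609.293, 231.313] pointing down, gripper open.
Joint ranges: [-3.06, 3.06], [-0.37, 2.12], [-1.25, 1.32], [0.18, 2.47], [-1.1, 4.24], [0.23, 1.98], [-2.94, 2.94]. Speed limits (rad/s): [2.57, 2.57, 3.14, 3.14, 3.14, 3.14, 3.14].

INTERFACE

Orientations are given as [roll, pitch, yaw] about the fixed x, y, z axes, in that order (R = Rz(yaw) Ry(pitch) Rx(roll)).
In Python, from cell import ctrl, get_image, get_calibration, workorder, boxes_of, place_of gives the robot as it stands.
- The arm moves only by the tool play_rows, never from a script. Its argument "series" is a list that holds one entry, the list of rows, each a list of 7 numbers: the shift along the world's x, y, z in cm, then the turn, a rotation vector about the world's x, y, z in degrees, then the closure, from 0 (fully open) to 1 (shut). A call has 1 to 20 rows; each row shifts and turns the commanded pose from where the row before left it; what a row does not reach is not made up. A row lasts 1/8 s, in which the tool goes at most 62.5 mm and 10.7 degrees, less where a joint would pass 70% of its speed; a pose out of reach is approached as far as the arm can. A call with a gripper value outside its range is refused whole. The fingers move at their own pace and stop on an object; the grip force is fixed at half the most. Time passes only in rows, so rows that do not move let the fingers close. It gives the time, the measured TCP pose, the force, the opening and the grip force at its end, in the units of the state.
- ctrl.read_state(): the state, without advancing time (a new reading comes with each control period).
- get_image(name): name is "scene" or "top"; returns (picture, depth): 480x640x3 uint8, red, green, blue; 480x640 float32, mm along the optical axis (not along the pixel's ray), 0 where there is no reading.
- get_calibration(name): a dict with "K" (3x3 intrinsics, pixels), "k1" (the pictures are not rectified: a ray, as slopes to the right and down, at radius r is drawn at 1 + k1 r^2 times it, then the intrinsics apply), "R" (3x3) and "t" (3): a world point X has camera coordinates R X + t. Camera axes: x right, y down, z forward; pixel columns grow to the right and rows downward; lengths in mm; the calibration is good to about 2 mm. A picture is of the moment at which its call begins. get_calibration takes no time and is no camera call.
- workorder.finish_job(): hands the job in; it is judged then, once.
Trained networks look in the newest picture that a camera, given by its name, has taken for a name from the list of things; names that differ only in an ending like _2 or _b are one class to them, and where a whole thing is asked for, a point or a joint stands for the part that bears it (a point fixed in the world has none). Each returns a list of dicts, best first, with "p" (0 to 1); they miss things now and then, are a little off and sometimes report something else, mostly with a low value. They report only what shows in the picture. A call takes as long as a camera call.
- boxes_of(target, camera): "pixel" ([column, row] in pixels, amid what is visible of it).
- place_of(target, camera): "pixel" ([column, row] in pixels: a listed point, or the origin of a listed thing).
The state is a dict: "clock": time; "qpos": joint angles; "qd": joint speeds; "tau": joint torques, N m; "eef_pos": TCP position; "tool_rot": TCP orientation; "force": force on the tool from outside, world axes, zero at the start; "torque": the same for the moment, N m; "width": finger opening in mm; "gripper_force": force on a finger pad.
Only numpy, scipy, OpenCV 4.12 (cv2) and the standard library are available. Lean on these libraries where they do the work, as an engineer would, in place of code of your own. Each camera call takes 0.05 s, during which the arm holds its last target. There are 200 camera calls.

TASK

Unlock the sample safe with its combination dial: turn the dial left (anticlockwise, seen from above) to 10 and pause, then right to 4 and pause, then slowly left again, past 10, until, somewhere between 12 and 17, you feel the lock's bolt drop in and catch the dial. Stop at that first firm resistance, as a dial forced on jumps out and stays locked; then slide the locking bar fully to the back of the lid and let go. Work gently: never press, pinch or push on the safe with more than 40 N in all, and leave everything else on the bench alone.

Things in the scene. Friction and masses are not known exactly. Their poses are not given: they have to be found in the camera images.
- safe: Steel box fixed to the bench, 206 (x) x 306 (y) x 110 mm high, origin at the centre of its underside; its x axis points to the back (hinge side) of the lid, away from the robot, y to its left, z up. On the lid: the dial with its tick ring at the left, the locking bar between two rails (8 mm high, along x) at the right.
- dial_axis (a point): point on the dial's vertical axis, at the height of the dial plate's upper face (122 mm above the bench); at x -15, y +55 mm in the safe's frame. The plate is 104 mm across with a hub 36 mm across and 8 mm high at its centre; a tick ring 138 mm across lies flat around it.
- peg (a point): centre (half-way up) of the round upright finger peg by which the dial is turned: 14 mm diameter, 36 mm tall, top 158 mm above the bench, 38 mm from the dial axis. The peg is also the dial's pointer: the number it stands at is the number set.
- dial (a joint): dial angle in rad, growing to the left (anticlockwise from above); 0 = peg towards -y of the safe, 1.571 = towards +x. One tick (number) per 10 degrees: 10 is 1.745 rad. Thick longest tick is 0, each fifth longer. Takes 4 to 7 N at the peg, stays where left. Between 12 and 17, at a hidden place, new each time, a bolt drops in: the force dips by 1 to 3 N for about 10 degrees, then rises by 2 N or more: caught. Forced over 10 N it jumps out.
- bar_grip (a point): centre of the upright block by which the locking bar is slid: 16 (along the slide) x 24 x 34 mm tall, its centre 133 mm and its top 151 mm above the bench; when locked it is at x -55, y -95 mm in the safe's frame. It moves straight along the safe's +x (to the back).
- bar (a joint): travel of the locking bar in m: 0 locked, 0.045 fully open, against a rigid stop at the back; sliding it takes 3 to 6 N and it stays where it is left. Unless the dial stands within about 3 degrees of where it caught, it is blocked rigidly after less than 4 mm.
- jar: small closed glass sample jar, 32 dia x 24 high, standing on the safe's lid near its back edge; origin at its underside. Leave it.
- carrier: flat square wafer carrier, 130 x 130 x 46 high, on the bench to the right of the safe; origin at its underside. Leave it.
- dispenser: round pump dispenser bottle, 76 dia x 109 high, to the right of the safe; origin at its underside. Leave it.
- dish: covered glass dish, 98 dia x 18 high, at the left; origin at its underside. Leave it.
- brush: cleaning brush, 170 long, lying on the bench at the right; leave it.
- tray: open two-compartment tray, 160 x 110 x 28, on the bench to the left of the safe; origin at its underside. Leave it.
- loupe: round black loupe, 52 dia x 34 high, to the left of the safe; origin at its underside. Leave it.

How it is judged (in metres and radians):
On the way, in this order (a step that is already met when the one before it is completed fails the run):
1. the dial rests at 10 (value of joint dial between 1.6232 and 1.8675 rad and velocity of joint dial between -0.25 and 0.25 rad/s), for 0.3 s.
2. the dial, turned back right, rests at 4 (value of joint dial between 0.576 and 0.8203 rad and velocity of joint dial between -0.25 and 0.25 rad/s), for 0.3 s.
3. the dial, turned left again, has come past 12 with the bar still locked (value of joint dial above 2.0595 rad and value of joint bar below 0.005 m), for 0.1 s.
4. the bar is slid open (value of joint bar above 0.041 m), for 0.1 s.
At the end, for the whole second after the job is handed in: After the dial has rested within 0.7 of a number at 10, then at 4, then been turned left to its catch, the locking bar is open by at least 41 of its 45 mm and at rest, and the dial rests at its catch (between 11.7 and 17.3) (value of joint bar above 0.041 m and velocity of joint bar below 0.01 m/s and value of joint dial between 2.042 and 3.0194 rad and velocity of joint dial below 0.05 rad/s); the robot touches nothing.
It fails at once if the robot bears on the safe, its dial or its bar with more than 40 N (pinch and push together) (contact force between any of the fingers, the arm and safe above 40 N).
It fails at once if a bystander is moved by more than 20 mm (distance of any of jar, carrier, dispenser, dish, brush, tray, loupe from where it was at the start of the episode above 0.02 m).
It also fails if it takes over 72 s, if anything falls off the work surface, if the arm or the gripper's body presses on something with over 40 N, if the wrist force passes 120 N, or if a joint passes its speed limit or range.

## Working session

There is one attempt and no reset: what is moved stays moved. The work goes in short steps, Python scripts to look and compute and a tool call to move; the robot and the scene stay as the last step left them, time stands still between calls to the robot, and variables do not carry over. Pictures are saved under pics/ and viewed, at most 10 in all, crops included, and the job is handed in when it is done.

Besides the shell and the picture viewer there is one more tool, called after ">>>" as a command line: name --argument value ..., lists and objects as JSON in quotes. play_rows: Moves the arm, as the interface text tells. Its arguments: {"type":"object","properties":{"series":{"type":"array"}},"required":["series"]}

```bash
ls; mkdir -p pics
python3 - <<'E'
from cell import ctrl,get_image,get_calibration,workorder,boxes_of,place_of
import cv2,numpy as np
s=ctrl.read_state();print(s,ctrl.tcp_to_grasp)
for c in("scene","top"):
    im,d=get_image(c);cv2.imwrite(f"pics/{c}0.png",im[...,::-1]);np.save(f"pics/{c}_d.npy",d)
    print(c,get_calibration(c))
    for n in("safe","dial_axis","peg","bar_grip","jar"):
        print(n,place_of(n,c)[:2])
E
```

```text
pics
{'clock': 0.0, 'qpos': array([ 1.14918487,  0.62930507,  0.03843431,  1.51841595, -0.02701924,
        0.99632183, -0.02001206]), 'qd': array([ 0.0006104 , -0.00167303, -0.00127617, -0.00075012, -0.00053475,
        0.00093005,  0.0004362 ]), 'tau': array([ 6.23915912e-04, -5.63393712e+01,  1.22600421e+00, -1.93445367e+01,
        1.09008720e-02,  1.04713239e-02,  3.32365653e-05]), 'eef_pos': array([ 226.23514747, -608.65836437,  230.40023947]), 'tool_rot': array([-3.13965996e+00,  3.99024442e-06,  3.55794026e-01]), 'force': array([ 0.29950831,  0.5179761 , -0.14621593]), 'torque': array([-0.00927387,  0.00933648,  0.03314526]), 'gripper_force': 0.0, 'width': 85.18725302625971} 18.700000000000003
scene {'K': array([[527.05009221,   0.        , 329.3035823 ],
       [  0.        , 527.05009221, 237.82049698],
       [  0.        ,   0.        ,   1.        ]]), 'k1': 0.005671892352315654, 'R': array([[ 0.3003719 ,  0.95362321, -0.01948081],
       [ 0.67504566, -0.22696618, -0.70199694],
       [-0.67386206,  0.19770972, -0.71191347]]), 't': array([-142.41694298, -279.99640946, 1
[... 247 characters left out ...]
xel': [361.2, 276.8], 'p': 0.77}]
top {'K': array([[563.47607912,   0.        , 319.77314006],
       [  0.        , 563.47607912, 240.66927093],
       [  0.        ,   0.        ,   1.        ]]), 'k1': -0.020975521787262016, 'R': array([[ 0.0072228 , -0.99993154, -0.00920584],
       [-0.99005107, -0.00585713, -0.14058654],
       [ 0.14052299,  0.01012968, -0.99002559]]), 't': array([ -33.05143315,  524.97711152, 1288.94724226])}
safe [{'pixel': [299.3, 223.7], 'p': 0.69}]
dial_axis [{'pixel': [280.5, 229.2], 'p': 0.6}, {'pixel': [276.2, 209.4], 'p': 0.59}]
peg [{'pixel': [276.1, 207.1], 'p': 0.65}]
bar_grip [{'pixel': [344.0, 224.4], 'p': 0.8}]
jar [{'pixel': [295.3, 182.2], 'p': 0.75}]
```

```bash
cat > h.py <<'E'
import numpy as np,cv2
from cell import get_calibration
def ray(c,px):
    k=get_calibration(c);K=k["K"];d=np.array([k["k1"],0,0,0,0.])
    n=cv2.undistortPoints(np.array([[px]],float),K,d)[0,0]
    return -k["R"].T@k["t"],k["R"].T@np.array([n[0],n[1],1])
def atz(c,px,z):
    o,r=ray(c,px);return o+r*(z-o[2])/r[2]
E
python3 - <<'E'
from h import *
for c,P in dict(scene=dict(safe=(346.3,274.5,0),axis=(364.9,231.5,122),peg=(369.1,233.2,140),grip=(304.5,246,133),jar=(361.2,276.8,110)),top=dict(safe=(299.3,223.7,0),axis=(280.5,229.2,122),peg=(276.1,207.1,140),grip=(344,224.4,133),jar=(295.3,182.2,110))).items():
    for n,(u,v,z) in P.items(): print(c,n,atz(c,(u,v),z).round(1))
im=cv2.imread("pics/top0.png");cv2.imwrite("pics/topc.png",cv2.resize(im[130:310,200:440],None,fx=3.3,fy=3.3,interpolation=cv2.INTER_CUBIC))
E
```

```text
scene safe [559.5  18.5   0. ]
scene axis [542.9  71.3 122. ]
scene peg [568.4  72.  140. ]
scene grip [553.5 -83.1 133. ]
scene jar [665.8  17.6 110. ]
top safe [571.8  20.8   0. ]
top axis [538.2  56.5 122. ]
top peg [584.2  65.5 140. ]
top grip [547.8 -83.4 133. ]
top jar [647.8  25.8 110. ]
```

View pics/topc.png

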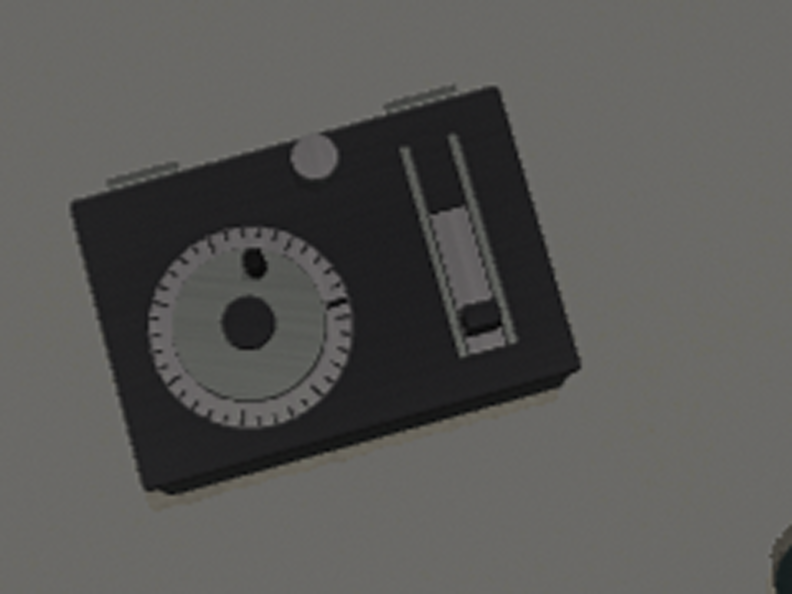

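View pics/scene0.png

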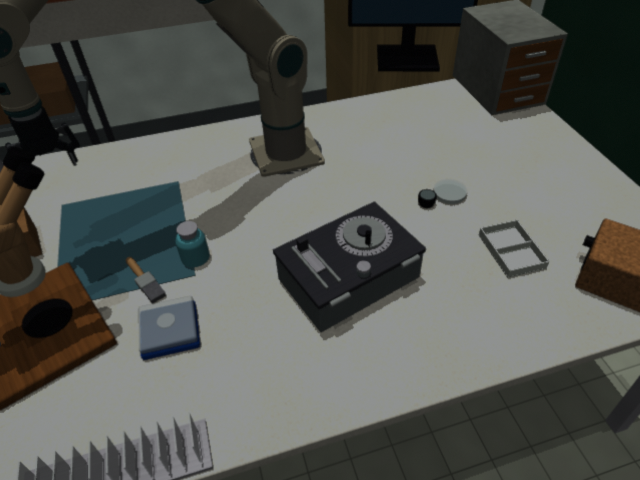

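Run:
```python
from h import *
f=lambda x,y,z:atz("top",(200+(x+.5)/3.3-.5,130+(y+.5)/3.3-.5),z)
C=np.array([f(74,203,110),f(497,88,110),f(580,369,110)])
print(C.round(1))
for n,p in dict(ring=(251,328,111),hub=(248.5,323,130),plate=(250,325,122),zero=(337,302,111),pegtop=(255,255,158),pegmid=(255,263,140),griptop=(479,312,151),gripbase=(483,325,118),jar=(314,157,134)).items(): print(n,f(*p).round(1))
e=C[1]-C[0];print(np.linalg.norm(e),np.degrees(np.arctan2(e[0],-e[1])));e=C[1]-C[2];print(np.linalg.norm(e),np.degrees(np.arctan2(e[1],e[0])))
ctr=(C[0]+C[2])/2;print(ctr)
d=np.load("pics/top_d.npy");k=get_calibration("top")
# top-down points
v,u=np.mgrid[130:310,200:440];n=cv2.undistortPoints(np.stack([u,v],-1).reshape(-1,1,2).astype(float),k["K"],np.array([k["k1"],0,0,0,0.]))[:,0]
z=d[130:310,200:440].ravel();X=(np.c_[n*z[:,None],z]-k["t"])@k["R"]
np.save("pics/X.npy",X)
for lo,hi in((143,175),(127,136),(100,114)):
    m=(z>0)&(X[:,2]>lo)&(X[:,2]<hi);Q=X[m];print(lo,m.sum(),np.median(Q[:,2]))
    if lo==143:
        for s in(Q[:,1]>0,Q[:,1]<0):print(s.sum(),Q[s].mean(0),Q[s][:,:2].min(0),Q[s][:,:2].max(0))
    if lo==127:
        s=(Q[:,1]>0)
        print(np.median(Q[s],0))
    if lo==100:
        r=cv2.minAreaRect(Q[:,:2].astype(np.float32));print(r)
```

```text
[[ 626.3  190.8  110. ]
 [ 708.6  -98.2  110. ]
 [ 513.7 -153.9  110. ]]
ring [540.3  68.  111. ]
hub [540.5  68.1 130. ]
plate [540.5  67.8 122. ]
zero [558.4  10.1 111. ]
pegtop [580.9  62.1 158. ]
pegmid [579.2  63.6 140. ]
griptop [545.2 -84.5 151. ]
gripbase [542.  -88.3 118. ]
jar [653.1  25.8 134. ]
300.51277511130036 15.90682574041446
202.70649726710047 15.952964287675652
[570.01670518  18.48210667 110.        ]
143 125 150.48912984981735
39 [578.48061616  63.60428132 155.91215464] [572.73589435  57.45450868] [585.36668601  70.91373677]
86 [544.03620354 -85.89411457 149.63493078] [534.73464444 -97.91171329] [555.11798429 -74.14415125]
127 325 130.64443697605867
[552.9264378   57.01081938 130.64443698]
100 9392 109.21649521653077
((575.2911376953125, 21.919387817382812), (215.63027954101562, 306.82275390625), 16.020626068115234)
```

>>> play_rows --series '[[[1.76, 3.36, 0, 0, 0, -1.3, 0.75], [1.76, 3.36, 0, 0, 0, -1.3, 0.75], [1.76, 3.36, 0, 0, 0, -1.3, 0.75], [1.76, 3.36, 0, 0, 0, -1.3, 0.75], [1.76, 3.36, 0, 0, 0, -1.3, 0.75], [1.76, 3.36, 0, 0, 0, -1.3, 0.75], [1.76, 3.36, 0, 0, 0, -1.3, 0.75], [1.76, 3.36, 0, 0, 0, -1.3, 0.75], [1.76, 3.36, 0, 0, 0, -1.3, 0.75], [1.76, 3.36, 0, 0, 0, -1.3, 0.75], [1.76, 3.36, 0, 0, 0, -1.3, 0.75], [1.76, 3.36, 0, 0, 0, -1.3, 0.75], [1.76, 3.36, 0, 0, 0, -1.3, 0.75], [1.76, 3.36, 0, 0, 0, -1.3, 0.75], [1.76, 3.36, 0, 0, 0, -1.3, 0.75], [1.76, 3.36, 0, 0, 0, -1.3, 0.75], [1.76, 3.36, 0, 0, 0, -1.3, 0.75], [1.76, 3.36, 0, 0, 0, -1.3, 0.75], [1.76, 3.36, 0, 0, 0, -1.3, 0.75], [1.76, 3.36, 0, 0, 0, -1.3, 0.75]]]'

```text
clock: 3.1
eef_pos: [579.0, 63.9, 231.5]
tool_rot: [-3.142, -0.0, -0.099]
force: [0.9, -0.3, 0.0]
width: 21.3
gripper_force: 0.0
```

Run:
```python
from cell import ctrl,get_image
import cv2
print(ctrl.read_state()["qpos"].round(2))
im,d=get_image("scene");cv2.imwrite("pics/s1.png",cv2.resize(im[140:330,240:460],None,fx=3,fy=3,interpolation=cv2.INTER_CUBIC)[...,::-1])
```

```text
[-0.23  0.53  0.1   1.71 -0.07  0.9  -1.76]
```

View pics/s1.png

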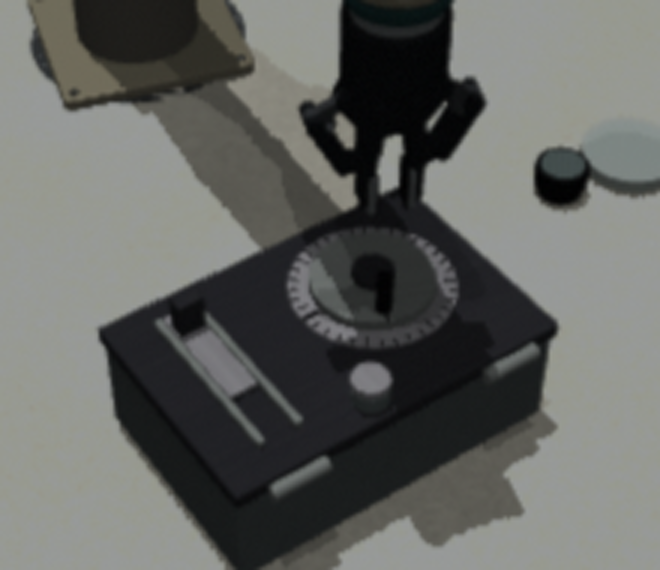

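>>> play_rows --series '[[[0, 0, -1.5, 0, 0, 0, 0.68], [0, 0, -2, 0, 0, 0, 0.68], [0, 0, -2, 0, 0, 0, 0.68], [0, 0, -1.3, 0, 0, 0, 0.68], [0, 0, -0.3, 0, 0, 0, 0.68], [0, 0, -0.2, 0, 0, 0, 0.68], [0, 0, -0.2, 0, 0, 0, 0.68], [0, 0, -0.2, 0, 0, 0, 0.68], [0, 0, 0, 0, 0, 0, 0.68]]]'

```text
clock: 4.28
eef_pos: [578.5, 62.8, 154.4]
tool_rot: [-3.142, -0.0, -0.098]
force: [-0.3, 0.2, 0.5]
width: 27.3
gripper_force: 0.0
```

>>> play_rows --series '[[[0, 0, -0.2, 0, 0, 0, 0.68], [0, 0, -0.2, 0, 0, 0, 0.68], [0, 0, -0.2, 0, 0, 0, 0.68], [0, 0, 0, 0, 0, 0, 0.68]]]'

```text
clock: 4.78
eef_pos: [578.3, 62.7, 148.1]
tool_rot: [3.141, 0.0, -0.098]
force: [-0.6, 0.6, -0.9]
width: 27.6
gripper_force: 0.0
```

>>> play_rows --series '[[[0, 0, -0.4, 0, 0, 0, 0.68], [0, 0, -0.4, 0, 0, 0, 0.68], [0, 0, -0.4, 0, 0, 0, 0.72], [0, 0, -0.1, 0, 0, 0, 0.76], [0, 0, 0, 0, 0, 0, 0.79], [0, 0, 0, 0, 0, 0, 0.79], [0, 0, 0, 0, 0, 0, 0.79]]]'

```text
clock: 5.65
eef_pos: [578.6, 62.7, 135.5]
tool_rot: [-3.142, -0.0, -0.098]
force: [0.2, -0.5, -0.5]
width: 17.9
gripper_force: 0.0
```

```bash
cat > arc.py <<'E'
import numpy as np,sys
def rows(p,phis,c,ax=(540.4,67.8),r=38):
    # p: commanded x,y ; yaw handled as phi differences
    out=[];p=np.array(p);prev=phis[0]
    for f in phis[1:]:
        a=np.radians(f);q=np.array(ax)+r*np.array([np.cos(a),np.sin(a)])
        d=np.round((q-p)/10,3);p=p+d*10;out.append([d[0],d[1],0,0,0,round(float(f-prev),2),c]);prev=f
    print([[float(v) for v in o] for o in out],p.round(2))
E
python3 - <<'E'
from arc import *
rows((578.45,62.7),[-5.6,-5,-2,1,4,7,10,13,16,19,22,25,27,29,29,29,29],.79)
E
```

```text
[[-0.019, 0.179, 0.0, 0.0, 0.0, 0.6, 0.79], [0.012, 0.198, 0.0, 0.0, 0.0, 3.0, 0.79], [0.001, 0.199, 0.0, 0.0, 0.0, 3.0, 0.79], [-0.008, 0.199, 0.0, 0.0, 0.0, 3.0, 0.79], [-0.019, 0.198, 0.0, 0.0, 0.0, 3.0, 0.79], [-0.03, 0.197, 0.0, 0.0, 0.0, 3.0, 0.79], [-0.039, 0.195, 0.0, 0.0, 0.0, 3.0, 0.79], [-0.05, 0.192, 0.0, 0.0, 0.0, 3.0, 0.79], [-0.06, 0.19, 0.0, 0.0, 0.0, 3.0, 0.79], [-0.07, 0.187, 0.0, 0.0, 0.0, 3.0, 0.79], [-0.079, 0.182, 0.0, 0.0, 0.0, 3.0, 0.79], [-0.058, 0.119, 0.0, 0.0, 0.0, 2.0, 0.79], [-0.062, 0.117, 0.0, 0.0, 0.0, 2.0, 0.79], [-0.0, 0.0, 0.0, 0.0, 0.0, 0.0, 0.79], [-0.0, 0.0, 0.0, 0.0, 0.0, 0.0, 0.79], [-0.0, 0.0, 0.0, 0.0, 0.0, 0.0, 0.79]] [573.64  86.22]
```

>>> play_rows --series '[[[-0.02, 0.18, 0, 0, 0, 0.6, 0.79], [0.01, 0.2, 0, 0, 0, 3, 0.79], [0, 0.2, 0, 0, 0, 3, 0.79], [-0.01, 0.2, 0, 0, 0, 3, 0.79], [-0.02, 0.2, 0, 0, 0, 3, 0.79]]]'

```text
clock: 6.28
eef_pos: [577.6, 69.0, 135.3]
tool_rot: [3.138, 0.002, 0.123]
force: [-0.3, -7.8, 1.9]
width: 17.7
gripper_force: 3.4
```

>>> play_rows --series '[[[-0.03, 0.2, 0, 0, 0, 3, 0.79], [-0.04, 0.19, 0, 0, 0, 3, 0.79], [-0.05, 0.19, 0, 0, 0, 3, 0.79], [-0.06, 0.19, 0, 0, 0, 3, 0.79], [-0.07, 0.19, 0, 0, 0, 3, 0.79], [-0.08, 0.18, 0, 0, 0, 3, 0.79], [-0.06, 0.12, 0, 0, 0, 2, 0.79], [-0.06, 0.12, 0, 0, 0, 2, 0.79], [0, 0, 0, 0, 0, 0, 0.79], [0, 0, 0, 0, 0, 0, 0.79]]]'

```text
clock: 7.52
eef_pos: [574.5, 83.2, 135.4]
tool_rot: [3.138, 0.0, 0.506]
force: [0.7, -5.9, -0.5]
width: 18.4
gripper_force: 3.1
```

Run:
```python
from cell import ctrl,get_image,place_of
import cv2,numpy as np
from h import *
im,d=get_image("top");print(place_of("peg","top"))
s=ctrl.read_state();p=s["eef_pos"]-[540.4,67.8,0];print(s["eef_pos"].round(1),s["force"].round(1),np.degrees(np.arctan2(p[1],p[0])),np.hypot(p[0],p[1]),s["width"])
im2,d2=get_image("scene");o=[place_of("peg","scene")];print(o)
cv2.imwrite("pics/s2.png",np.hstack([cv2.resize(x,(400,400),interpolation=cv2.INTER_CUBIC) for x in(im[180:280,230:330],im2[180:280,320:420])])[...,::-1])
```

```text
[{'pixel': [267.2, 208.8], 'p': 0.81}, {'pixel': [504.9, 291.7], 'p': 0.24}, {'pixel': [277.7, 228.0], 'p': 0.18}]
[574.5  83.2 135.4] [ 1.7 -6.5 -0.7] 24.303188214031547 37.451021577663944 17.856894941831158
[[{'pixel': [374.9, 235.8], 'p': 0.68}]]
```

View pics/s2.png

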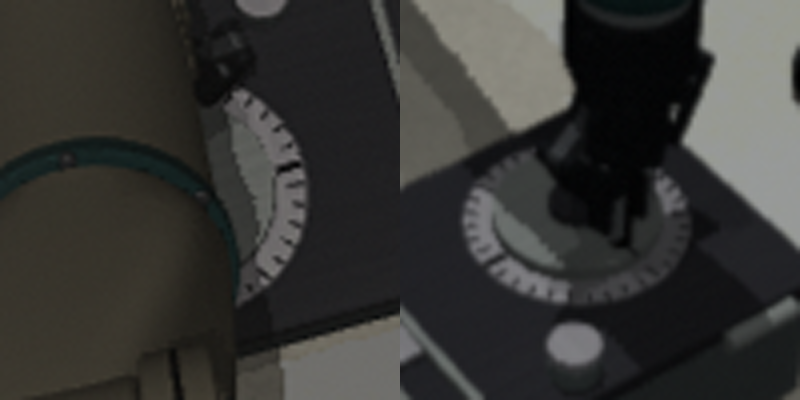

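>>> play_rows --series '[[[-0.06, 0.1, 0, 0, 0, 2, 0.79], [-0.06, 0.1, 0, 0, 0, 2, 0.79], [-0.05, 0.08, 0, 0, 0, 1, 0.79], [0, 0, 0, 0, 0, 0, 0.79], [0, 0, 0, 0, 0, 0, 0.79], [0, 0, 0, 0, 0, 0, 0.79], [0, 0, 0, 0, 0, 0, 0.79], [0, 0, 0, 0, 0, 0, 0.79]]]'

```text
clock: 8.72
eef_pos: [573.1, 85.9, 135.4]
tool_rot: [3.138, 0.0, 0.593]
force: [3.0, -5.9, -1.1]
width: 18.3
gripper_force: 3.3
```

```bash
cat >> arc.py <<'E'
def st():
    from cell import ctrl
    s=ctrl.read_state();p=s["eef_pos"]-[540.4,67.8,0];f=np.arctan2(p[1],p[0]);F=s["force"]
    print("clk",s["clock"],"phi",np.degrees(f).round(1),"r",np.hypot(*p[:2]).round(1),"yaw",np.degrees(s["tool_rot"][2]).round(1),"Ft",(-F[0]*np.sin(f)+F[1]*np.cos(f)).round(1),"Fr",(F[0]*np.cos(f)+F[1]*np.sin(f)).round(1),"w",s["width"].round(1))
E
python3 - <<'E'
from arc import *
st()
rows((571.9,88.8),[34,33,31,28,24,20,16,12,8,4,0,-4,-8,-12,-16,-20,-24,-28,-32,-35,-38,-41],.79)
E
```

```text
Traceback (most recent call last):
  File "arc.py", line 12, in st
    print("clk",s["clock"],"phi",np.degrees(f).round(1),"r",np.hypot(*p[:2]).round(1),"yaw",np.degrees(s["tool_rot"][2]).round(1),"Ft",(-F[0]*np.sin(f)+F[1]*np.cos(f)).round(1),"Fr",(F[0]*np.cos(f)+F[1]*np.sin(f)).round(1),"w",s["width"].round(1))
                                                                                                                                                                                                                                   ^^^^^^^^^^^^^^^^
AttributeError: 'float' object has no attribute 'round'
```

```bash
sed -i 's/s\["width"\].round(1)/round(float(s["width"]),1)/' arc.py
python3 - <<'E'
from arc import *
st()
rows((571.9,88.7),[34,32,28,24,20,16,12,8,4,0,-4,-8,-12,-16,-20,-24,-28,-32,-35,-38,-41],.79)
E
```

```text
clk 8.725 phi 29.0 r 37.4 yaw 34.0 Ft -6.6 Fr -0.2 w 18.3
[[0.073, -0.076, 0.0, 0.0, 0.0, -2.0, 0.79], [0.132, -0.23, 0.0, 0.0, 0.0, -4.0, 0.79], [0.116, -0.238, 0.0, 0.0, 0.0, -4.0, 0.79], [0.1, -0.246, 0.0, 0.0, 0.0, -4.0, 0.79], [0.082, -0.253, 0.0, 0.0, 0.0, -4.0, 0.79], [0.064, -0.257, 0.0, 0.0, 0.0, -4.0, 0.79], [0.046, -0.261, 0.0, 0.0, 0.0, -4.0, 0.79], [0.028, -0.264, 0.0, 0.0, 0.0, -4.0, 0.79], [0.009, -0.265, 0.0, 0.0, 0.0, -4.0, 0.79], [-0.009, -0.265, 0.0, 0.0, 0.0, -4.0, 0.79], [-0.028, -0.264, 0.0, 0.0, 0.0, -4.0, 0.79], [-0.046, -0.261, 0.0, 0.0, 0.0, -4.0, 0.79], [-0.064, -0.257, 0.0, 0.0, 0.0, -4.0, 0.79], [-0.082, -0.253, 0.0, 0.0, 0.0, -4.0, 0.79], [-0.1, -0.246, 0.0, 0.0, 0.0, -4.0, 0.79], [-0.116, -0.238, 0.0, 0.0, 0.0, -4.0, 0.79], [-0.132, -0.23, 0.0, 0.0, 0.0, -4.0, 0.79], [-0.11, -0.166, 0.0, 0.0, 0.0, -3.0, 0.79], [-0.119, -0.16, 0.0, 0.0, 0.0, -3.0, 0.79], [-0.126, -0.153, 0.0, 0.0, 0.0, -3.0, 0.79]] [569.08  42.87]
```

>>> play_rows --series '[[[0.07, -0.08, 0, 0, 0, -2, 0.79], [0.13, -0.23, 0, 0, 0, -4, 0.79], [0.12, -0.24, 0, 0, 0, -4, 0.79], [0.1, -0.25, 0, 0, 0, -4, 0.79], [0.08, -0.25, 0, 0, 0, -4, 0.79], [0.06, -0.26, 0, 0, 0, -4, 0.79], [0.05, -0.26, 0, 0, 0, -4, 0.79], [0.03, -0.26, 0, 0, 0, -4, 0.79], [0.01, -0.26, 0, 0, 0, -4, 0.79], [-0.01, -0.26, 0, 0, 0, -4, 0.79], [-0.03, -0.26, 0, 0, 0, -4, 0.79], [-0.05, -0.26, 0, 0, 0, -4, 0.79], [-0.06, -0.26, 0, 0, 0, -4, 0.79], [-0.08, -0.25, 0, 0, 0, -4, 0.79], [-0.1, -0.25, 0, 0, 0, -4, 0.79], [-0.12, -0.24, 0, 0, 0, -4, 0.79], [-0.13, -0.23, 0, 0, 0, -4, 0.79], [-0.11, -0.17, 0, 0, 0, -3, 0.79], [0, 0, 0, 0, 0, 0, 0.79], [0, 0, 0, 0, 0, 0, 0.79]]]'

```text
clock: 11.22
eef_pos: [573.8, 50.5, 135.4]
tool_rot: [-3.135, -0.002, -0.607]
force: [5.5, 5.1, -4.1]
width: 17.8
gripper_force: 3.5
```

```bash
python3 -c "
from arc import *
st()"
```

```text
clk 11.225 phi -27.4 r 37.6 yaw -34.8 Ft 7.0 Fr 2.5 w 17.8
```

>>> play_rows --series '[[[-0.12, -0.16, 0, 0, 0, -3, 0.79], [-0.13, -0.15, 0, 0, 0, -3, 0.79], [-0.13, -0.15, 0, 0, 0, -3, 0.79], [0, 0, 0, 0, 0, 0, 0.79], [0, 0, 0, 0, 0, 0, 0.79], [0, 0, 0, 0, 0, 0, 0.79], [0, 0, 0, 0, 0, 0, 0.79]]]'

```text
clock: 12.1
eef_pos: [570.4, 45.3, 135.4]
tool_rot: [-3.135, -0.001, -0.765]
force: [4.7, 4.5, -4.7]
width: 17.6
gripper_force: 3.5
```

```bash
python3 -c "
from arc import *
st()
from cell import get_image
import cv2
im,d=get_image('top');im2,d2=get_image('scene')
cv2.imwrite('pics/s3.png',np.hstack([cv2.resize(x,(400,400),interpolation=cv2.INTER_CUBIC) for x in(im[180:280,230:330],im2[180:280,320:420])])[...,::-1])"
```

```text
clk 12.1 phi -36.9 r 37.5 yaw -43.8 Ft 6.4 Fr 1.1 w 17.6
```

View pics/s3.png

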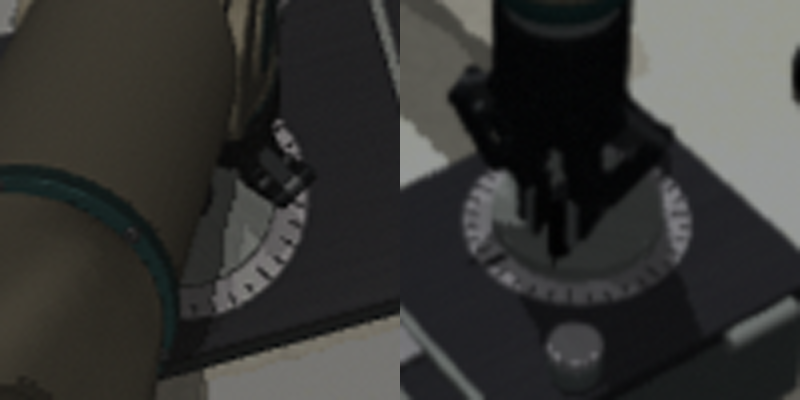

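Run:
```python
from arc import *
x=sum([.07,.13,.12,.1,.08,.06,.05,.03,.01,-.01,-.03,-.05,-.06,-.08,-.1,-.12,-.13,-.11,-.38])
y=-sum([.08,.23,.24,.25,.25,.26,.26,.26,.26,.26,.26,.26,.26,.25,.25,.24,.23,.17,.46])
rows((571.9+10*x,88.7+10*y),[-44,-42,-39]+list(range(-35,46,4))+[47],.79)
```

```text
[[0.094, 0.097, 0.0, 0.0, 0.0, 2.0, 0.79], [0.129, 0.152, 0.0, 0.0, 0.0, 3.0, 0.79], [0.16, 0.211, 0.0, 0.0, 0.0, 4.0, 0.79], [0.144, 0.223, 0.0, 0.0, 0.0, 4.0, 0.79], [0.129, 0.232, 0.0, 0.0, 0.0, 4.0, 0.79], [0.112, 0.24, 0.0, 0.0, 0.0, 4.0, 0.79], [0.095, 0.248, 0.0, 0.0, 0.0, 4.0, 0.79], [0.078, 0.253, 0.0, 0.0, 0.0, 4.0, 0.79], [0.059, 0.259, 0.0, 0.0, 0.0, 4.0, 0.79], [0.042, 0.262, 0.0, 0.0, 0.0, 4.0, 0.79], [0.023, 0.264, 0.0, 0.0, 0.0, 4.0, 0.79], [0.004, 0.265, 0.0, 0.0, 0.0, 4.0, 0.79], [-0.013, 0.265, 0.0, 0.0, 0.0, 4.0, 0.79], [-0.033, 0.263, 0.0, 0.0, 0.0, 4.0, 0.79], [-0.05, 0.261, 0.0, 0.0, 0.0, 4.0, 0.79], [-0.069, 0.256, 0.0, 0.0, 0.0, 4.0, 0.79], [-0.086, 0.251, 0.0, 0.0, 0.0, 4.0, 0.79], [-0.104, 0.244, 0.0, 0.0, 0.0, 4.0, 0.79], [-0.12, 0.236, 0.0, 0.0, 0.0, 4.0, 0.79], [-0.137, 0.228, 0.0, 0.0, 0.0, 4.0, 0.79], [-0.152, 0.217, 0.0, 0.0, 0.0, 4.0, 0.79], [-0.167, 0.206, 0.0, 0.0, 0.0, 4.0, 0.79], [-0.181, 0.194, 0.0, 0.0, 0.0, 4.0, 0.79], [-0.095, 0.092, 0.0, 0.0, 0.0, 2.0, 0.79]] [566.32  95.59]
```

>>> play_rows --series '[[[0, 0, 0, 0, 0, 0, 0.79], [0, 0, 0, 0, 0, 0, 0.79], [0.09, 0.1, 0, 0, 0, 2, 0.79], [0.13, 0.15, 0, 0, 0, 3, 0.79], [0.16, 0.21, 0, 0, 0, 4, 0.79], [0.14, 0.22, 0, 0, 0, 4, 0.79], [0.13, 0.23, 0, 0, 0, 4, 0.79], [0.11, 0.24, 0, 0, 0, 4, 0.79], [0.1, 0.25, 0, 0, 0, 4, 0.79], [0.08, 0.25, 0, 0, 0, 4, 0.79], [0.06, 0.26, 0, 0, 0, 4, 0.79], [0.04, 0.26, 0, 0, 0, 4, 0.79], [0.02, 0.26, 0, 0, 0, 4, 0.79], [0.01, 0.27, 0, 0, 0, 4, 0.79], [-0.01, 0.27, 0, 0, 0, 4, 0.79], [-0.03, 0.26, 0, 0, 0, 4, 0.79], [-0.05, 0.26, 0, 0, 0, 4, 0.79], [-0.07, 0.26, 0, 0, 0, 4, 0.79], [-0.09, 0.25, 0, 0, 0, 4, 0.79], [-0.1, 0.24, 0, 0, 0, 4, 0.79]]]'

```text
clock: 14.7
eef_pos: [575.5, 79.7, 135.2]
tool_rot: [3.137, 0.001, 0.437]
force: [3.1, -6.7, -2.9]
width: 18.2
gripper_force: 3.9
```

>>> play_rows --series '[[[-0.12, 0.24, 0, 0, 0, 4, 0.79], [-0.14, 0.23, 0, 0, 0, 4, 0.79], [-0.15, 0.22, 0, 0, 0, 4, 0.79], [-0.17, 0.2, 0, 0, 0, 4, 0.79], [0, 0, 0, 0, 0, 0, 0.79], [0, 0, 0, 0, 0, 0, 0.79]]]'

```text
clock: 15.45
eef_pos: [570.5, 89.8, 135.3]
tool_rot: [3.138, 0.0, 0.715]
force: [5.4, -4.3, -3.2]
width: 17.7
gripper_force: 3.4
```

```bash
python3 -c "
from arc import *
st()
rows((569.1,92.6),[41,43,45,47,49,51,53,55,57,59,61,63,65,67,69,71,73,75],.79)"
```

```text
clk 15.45 phi 36.3 r 37.3 yaw 41.0 Ft -6.6 Fr 1.8 w 17.7
[[-0.091, 0.112, 0.0, 0.0, 0.0, 2.0, 0.79], [-0.092, 0.095, 0.0, 0.0, 0.0, 2.0, 0.79], [-0.095, 0.092, 0.0, 0.0, 0.0, 2.0, 0.79], [-0.099, 0.089, 0.0, 0.0, 0.0, 2.0, 0.79], [-0.102, 0.085, 0.0, 0.0, 0.0, 2.0, 0.79], [-0.104, 0.082, 0.0, 0.0, 0.0, 2.0, 0.79], [-0.107, 0.078, 0.0, 0.0, 0.0, 2.0, 0.79], [-0.11, 0.074, 0.0, 0.0, 0.0, 2.0, 0.79], [-0.113, 0.07, 0.0, 0.0, 0.0, 2.0, 0.79], [-0.115, 0.067, 0.0, 0.0, 0.0, 2.0, 0.79], [-0.117, 0.062, 0.0, 0.0, 0.0, 2.0, 0.79], [-0.119, 0.058, 0.0, 0.0, 0.0, 2.0, 0.79], [-0.121, 0.054, 0.0, 0.0, 0.0, 2.0, 0.79], [-0.123, 0.05, 0.0, 0.0, 0.0, 2.0, 0.79], [-0.125, 0.045, 0.0, 0.0, 0.0, 2.0, 0.79], [-0.126, 0.041, 0.0, 0.0, 0.0, 2.0, 0.79], [-0.127, 0.037, 0.0, 0.0, 0.0, 2.0, 0.79]] [550.24 104.51]
```

>>> play_rows --series '[[[-0.09, 0.11, 0, 0, 0, 2, 0.79], [-0.09, 0.1, 0, 0, 0, 2, 0.79], [-0.1, 0.09, 0, 0, 0, 2, 0.79], [-0.1, 0.09, 0, 0, 0, 2, 0.79], [0, 0, 0, 0, 0, 0, 0.79]]]'

```text
clock: 16.08
eef_pos: [566.9, 93.9, 135.3]
tool_rot: [3.138, 0.001, 0.855]
force: [4.9, -4.0, -3.6]
width: 18.0
gripper_force: 3.5
```

>>> play_rows --series '[[[-0.1, 0.09, 0, 0, 0, 2, 0.79], [0, 0, 0, 0, 0, 0, 0.79], [-0.1, 0.08, 0, 0, 0, 2, 0.79], [0, 0, 0, 0, 0, 0, 0.79]]]'

```text
clock: 16.58
eef_pos: [564.8, 95.7, 135.3]
tool_rot: [3.138, 0.001, 0.925]
force: [5.5, -4.6, -3.5]
width: 17.8
gripper_force: 3.4
```

```bash
python3 -c "
from arc import *
st()"
```

```text
clk 16.575 phi 48.9 r 37.1 yaw 53.0 Ft -7.2 Fr 0.2 w 17.8
```

>>> play_rows --series '[[[-0.11, 0.08, 0, 0, 0, 2, 0.79], [0, 0, 0, 0, 0, 0, 0.79], [0, 0, 0, 0, 0, 0, 0.79]]]'

```text
clock: 16.95
eef_pos: [563.8, 96.6, 135.3]
tool_rot: [3.138, 0.001, 0.959]
force: [5.0, -4.4, -4.2]
width: 18.1
gripper_force: 3.4
```

```bash
python3 -c "
from arc import *
st()"
```

```text
clk 16.95 phi 50.9 r 37.1 yaw 55.0 Ft -6.7 Fr -0.3 w 18.1
```

>>> play_rows --series '[[[-0.11, 0.07, 0, 0, 0, 2, 0.79], [0, 0, 0, 0, 0, 0, 0.79], [0, 0, 0, 0, 0, 0, 0.79]]]'

```text
clock: 17.32
eef_pos: [561.9, 98.3, 135.2]
tool_rot: [3.14, 0.001, 0.995]
force: [2.1, -2.8, -3.0]
width: 17.8
gripper_force: 2.1
```

```bash
python3 -c "
from arc import *
st()"
```

```text
clk 17.325 phi 54.8 r 37.3 yaw 57.0 Ft -3.3 Fr -1.1 w 17.8
```

>>> play_rows --series '[[[-0.11, 0.07, 0, 0, 0, 2, 0.79], [0, 0, 0, 0, 0, 0, 0.79], [0, 0, 0, 0, 0, 0, 0.79]]]'

```text
clock: 17.7
eef_pos: [559.3, 100.5, 135.2]
tool_rot: [-3.141, 0.001, 1.03]
force: [1.6, -3.1, -0.7]
width: 17.9
gripper_force: 1.1
```

```bash
python3 -c "
from arc import *
st()"
```

```text
clk 17.7 phi 60.0 r 37.8 yaw 59.0 Ft -2.9 Fr -1.9 w 17.9
```

>>> play_rows --series '[[[-0.06, 0.03, 0, 0, 0, 1, 0.79], [0, 0, 0, 0, 0, 0, 0.79], [0, 0, 0, 0, 0, 0, 0.79]]]'

```text
clock: 18.08
eef_pos: [559.3, 101.3, 135.3]
tool_rot: [-3.141, -0.0, 1.047]
force: [0.5, -3.2, -0.2]
width: 17.9
gripper_force: 1.1
```

```bash
python3 -c "
from arc import *
st()"
```

```text
clk 18.075 phi 60.6 r 38.4 yaw 60.0 Ft -2.0 Fr -2.6 w 17.9
```

>>> play_rows --series '[[[-0.06, 0.03, 0, 0, 0, 1, 0.79], [0, 0, 0, 0, 0, 0, 0.79], [0, 0, 0, 0, 0, 0, 0.79]]]'

```text
clock: 18.45
eef_pos: [558.9, 101.5, 135.4]
tool_rot: [3.141, -0.0, 1.064]
force: [0.8, -3.3, -0.7]
width: 18.2
gripper_force: 1.4
```

```bash
python3 -c "
from arc import *
st()"
```

```text
clk 18.45 phi 61.3 r 38.4 yaw 61.0 Ft -2.3 Fr -2.5 w 18.2
```

>>> play_rows --series '[[[-0.06, 0.03, 0, 0, 0, 1, 0.79], [0, 0, 0, 0, 0, 0, 0.79], [0, 0, 0, 0, 0, 0, 0.79]]]'

```text
clock: 18.82
eef_pos: [558.2, 101.8, 135.3]
tool_rot: [3.141, -0.0, 1.082]
force: [2.0, -3.1, -0.6]
width: 17.8
gripper_force: 1.6
```

```bash
python3 -c "
from arc import *
st()"
```

```text
clk 18.825 phi 62.3 r 38.4 yaw 62.0 Ft -3.2 Fr -1.8 w 17.8
```

>>> play_rows --series '[[[-0.06, 0.03, 0, 0, 0, 1, 0.79], [0, 0, 0, 0, 0, 0, 0.79], [0, 0, 0, 0, 0, 0, 0.79]]]'

```text
clock: 19.2
eef_pos: [557.9, 101.9, 135.4]
tool_rot: [3.141, -0.0, 1.099]
force: [3.1, -3.7, -1.2]
width: 18.1
gripper_force: 2.3
```

```bash
python3 -c "
from arc import *
st()"
```

```text
clk 19.2 phi 62.8 r 38.3 yaw 63.0 Ft -4.5 Fr -1.8 w 18.1
```

>>> play_rows --series '[[[-0.06, 0.03, 0, 0, 0, 1, 0.79], [0, 0, 0, 0, 0, 0, 0.79], [0, 0, 0, 0, 0, 0, 0.79]]]'

```text
clock: 19.58
eef_pos: [557.6, 101.9, 135.4]
tool_rot: [3.14, -0.0, 1.116]
force: [4.1, -4.4, -1.9]
width: 18.2
gripper_force: 2.7
```

```bash
python3 -c "
from arc import *
st()"
```

```text
clk 19.575 phi 63.3 r 38.2 yaw 64.0 Ft -5.6 Fr -2.1 w 18.2
```

>>> play_rows --series '[[[-0.06, 0.03, 0, 0, 0, 1, 0.79], [0, 0, 0, 0, 0, 0, 0.79], [0, 0, 0, 0, 0, 0, 0.79]]]'

```text
clock: 19.95
eef_pos: [557.0, 102.1, 135.4]
tool_rot: [3.14, -0.0, 1.134]
force: [4.4, -4.5, -1.8]
width: 18.0
gripper_force: 2.8
```

```bash
python3 -c "
from arc import *
st()"
```

```text
clk 19.95 phi 64.1 r 38.1 yaw 65.0 Ft -5.9 Fr -2.2 w 18.0
```

>>> play_rows --series '[[[-0.06, 0.03, 0, 0, 0, 1, 0.79], [0, 0, 0, 0, 0, 0, 0.79], [0, 0, 0, 0, 0, 0, 0.79]]]'

```text
clock: 20.32
eef_pos: [556.6, 102.3, 135.4]
tool_rot: [3.14, -0.0, 1.151]
force: [4.2, -5.8, -1.6]
width: 17.9
gripper_force: 2.9
```

```bash
python3 -c "
from arc import *
st()"
```

```text
clk 20.325 phi 64.9 r 38.1 yaw 65.9 Ft -6.2 Fr -3.5 w 17.9
```

>>> play_rows --series '[[[-0.06, 0.03, 0, 0, 0, 1, 0.79], [0, 0, 0, 0, 0, 0, 0.79], [0, 0, 0, 0, 0, 0, 0.79]]]'

```text
clock: 20.7
eef_pos: [556.4, 102.2, 135.4]
tool_rot: [3.139, -0.0, 1.168]
force: [5.4, -5.1, -1.9]
width: 17.6
gripper_force: 3.5
```

```bash
python3 -c "
from arc import *
st()"
```

```text
clk 20.7 phi 65.1 r 38.0 yaw 66.9 Ft -7.0 Fr -2.3 w 17.6
```

>>> play_rows --series '[[[-0.03, 0.01, 0, 0, 0, 0.5, 0.79], [0, 0, 0, 0, 0, 0, 0.79], [0, 0, 0, 0, 0, 0, 0.79]]]'

```text
clock: 21.08
eef_pos: [556.4, 102.2, 135.4]
tool_rot: [3.139, -0.0, 1.177]
force: [5.9, -6.0, -3.5]
width: 18.1
gripper_force: 3.8
```

```bash
python3 -c "
from arc import *
st()
from cell import ctrl
print(np.mean([ctrl.read_state()['force'] for i in range(20)],0))"
```

```text
clk 21.075 phi 65.1 r 37.9 yaw 67.4 Ft -7.9 Fr -3.0 w 18.1
[ 5.90917609 -6.03560853 -3.52331242]
```

>>> play_rows --series '[[[0.1, -0.05, 0, 0, 0, 0, 0.79], [0.1, -0.04, 0, 0, 0, 0, 0.78], [0.05, -0.02, 0, 0, 0, 0, 0.74], [0, 0, 0, 0, 0, 0, 0.7], [0, 0, 0, 0, 0, 0, 0.68], [0, 0, 0, 0, 0, 0, 0.68]]]'

```text
clock: 21.82
eef_pos: [557.2, 102.6, 135.3]
tool_rot: [-3.141, -0.0, 1.178]
force: [0.2, -0.2, 0.4]
width: 27.4
gripper_force: 0.0
```

>>> play_rows --series '[[[0, 0, 0.5, 0, 0, 0, 0.68], [0, 0, 1, 0, 0, 0, 0.68], [0, 0, 1.5, 0, 0, 0, 0.68], [0, 0, 1.5, 0, 0, 0, 0.68], [0, 0, 0.5, 0, 0, 0, 0.68], [0, 0, 0, 0, 0, 0, 0.68]]]'

```text
clock: 22.58
eef_pos: [557.6, 102.3, 185.9]
tool_rot: [3.141, -0.001, 1.178]
force: [-1.6, -0.2, -0.7]
width: 27.3
gripper_force: 0.0
```

```bash
python3 -c "
from arc import *
st()"
```

```text
clk 22.575 phi 63.5 r 38.5 yaw 67.5 Ft 1.4 Fr -0.9 w 27.3
```

>>> play_rows --series '[[[-0.17, -2.36, 0, 0, 0, 4.8, 0.65], [-0.17, -2.36, 0, 0, 0, 4.8, 0.65], [-0.17, -2.36, 0, 0, 0, 4.8, 0.65], [-0.17, -2.36, 0, 0, 0, 4.8, 0.65], [-0.17, -2.36, 0, 0, 0, 4.8, 0.65], [-0.17, -2.36, 0, 0, 0, 4.8, 0.65], [-0.17, -2.36, 0, 0, 0, 4.8, 0.65], [-0.17, -2.36, 0, 0, 0, 4.8, 0.65], [0, 0, -1, 0, 0, 0, 0.65], [0, 0, -1, 0, 0, 0, 0.65], [0, 0, -0.7, 0, 0, 0, 0.65], [0, 0, 0, 0, 0, 0, 0.65]]]'

```text
clock: 24.08
eef_pos: [543.3, -85.4, 157.5]
tool_rot: [-3.14, -0.001, 1.849]
force: [-0.5, 0.1, -0.0]
width: 29.9
gripper_force: 0.0
```

```bash
python3 -c "
from arc import *
from cell import get_image,place_of
from h import atz
import cv2
im,d=get_image('top');print([ (o,atz('top',o['pixel'],133)) for o in place_of('bar_grip','top')[:1]])
im2,d2=get_image('scene');print([ (o,atz('scene',o['pixel'],133)) for o in place_of('bar_grip','scene')[:1]])
cv2.imwrite('pics/s4.png',np.hstack([cv2.resize(x,(400,400),interpolation=cv2.INTER_CUBIC) for x in(im[180:280,250:350],im2[180:280,280:380])])[...,::-1])"
```

```text
[]
[({'pixel': [304.0, 244.8], 'p': 0.75}, array([549.36098959, -83.15694595, 133.        ]))]
```

View pics/s4.png

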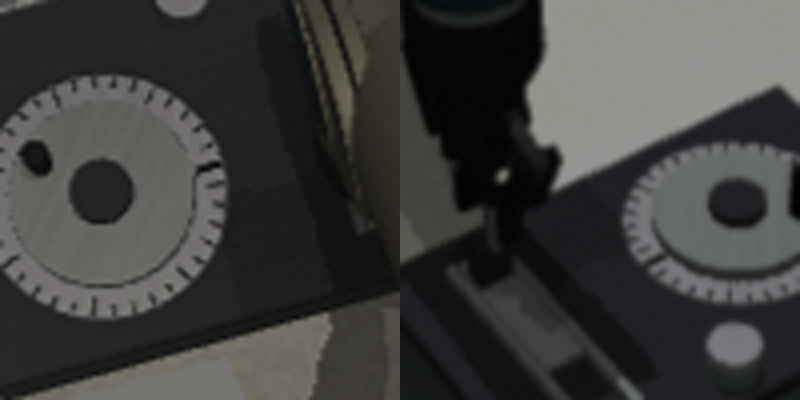

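>>> play_rows --series '[[[0.1, 0, -0.2, 0, 0, 0, 0.65], [0, 0, -0.2, 0, 0, 0, 0.65], [0, 0, -0.2, 0, 0, 0, 0.65], [0, 0, -0.2, 0, 0, 0, 0.65], [0, 0, -0.2, 0, 0, 0, 0.65], [0, 0, 0, 0, 0, 0, 0.65]]]'

```text
clock: 25.02
eef_pos: [544.6, -86.5, 148.1]
tool_rot: [-3.141, -0.0, 1.848]
force: [0.9, 0.4, 1.2]
width: 30.1
gripper_force: 0.0
```

>>> play_rows --series '[[[0, 0, -0.2, 0, 0, 0, 0.65], [0, 0, -0.2, 0, 0, 0, 0.65], [0, 0, 0, 0, 0, 0, 0.65]]]'

```text
clock: 25.4
eef_pos: [544.6, -86.5, 144.1]
tool_rot: [-3.141, -0.0, 1.848]
force: [-0.2, 0.2, 0.7]
width: 29.7
gripper_force: 0.0
```

>>> play_rows --series '[[[0, 0, -0.4, 0, 0, 0, 0.65], [0, 0, -0.4, 0, 0, 0, 0.65], [0, 0, -0.4, 0, 0, 0, 0.65], [0.19, 0.055, 0, 0, 0, 0, 0.65], [0.19, 0.055, 0, 0, 0, 0, 0.65], [0.19, 0.055, 0, 0, 0, 0, 0.65], [0.19, 0.055, 0, 0, 0, 0, 0.65], [0.19, 0.055, 0, 0, 0, 0, 0.65], [0, 0, 0, 0, 0, 0, 0.65]]]'

```text
clock: 26.52
eef_pos: [553.5, -84.0, 132.2]
tool_rot: [-3.14, -0.0, 1.848]
force: [-3.2, -1.1, 2.3]
width: 30.1
gripper_force: 1.5
```

>>> play_rows --series '[[[0.19, 0.055, 0, 0, 0, 0, 0.65], [0.19, 0.055, 0, 0, 0, 0, 0.65], [0, 0, 0, 0, 0, 0, 0.65]]]'

```text
clock: 26.9
eef_pos: [558.3, -82.6, 132.2]
tool_rot: [3.141, -0.0, 1.848]
force: [-2.1, -1.3, 1.1]
width: 30.0
gripper_force: 1.2
```

>>> play_rows --series '[[[0.19, 0.055, 0, 0, 0, 0, 0.65], [0.19, 0.055, 0, 0, 0, 0, 0.65], [0.19, 0.055, 0, 0, 0, 0, 0.65], [0, 0, 0, 0, 0, 0, 0.65]]]'

```text
clock: 27.4
eef_pos: [564.2, -80.9, 132.3]
tool_rot: [3.141, 0.0, 1.848]
force: [-1.5, -0.4, 0.4]
width: 29.9
gripper_force: 1.0
```

>>> play_rows --series '[[[0.29, 0.08, 0, 0, 0, 0, 0.65], [0.29, 0.08, 0, 0, 0, 0, 0.65], [0.29, 0.09, 0, 0, 0, 0, 0.65], [0.29, 0.08, 0, 0, 0, 0, 0.65], [0.29, 0.08, 0, 0, 0, 0, 0.65], [0.29, 0.09, 0, 0, 0, 0, 0.65], [0.29, 0.08, 0, 0, 0, 0, 0.65], [0, 0, 0, 0, 0, 0, 0.65], [0, 0, 0, 0, 0, 0, 0.65]]]'

```text
clock: 28.52
eef_pos: [584.7, -74.9, 132.4]
tool_rot: [3.14, -0.0, 1.848]
force: [-1.6, 0.2, -0.7]
width: 29.7
gripper_force: 0.5
```

Still sliding freely; the stop is expected near x = 594. Small steps from here.

>>> play_rows --series '[[[0.14, 0.04, 0, 0, 0, 0, 0.65], [0.14, 0.04, 0, 0, 0, 0, 0.65], [0.14, 0.04, 0, 0, 0, 0, 0.65], [0, 0, 0, 0, 0, 0, 0.65], [0, 0, 0, 0, 0, 0, 0.65]]]'

```text
clock: 29.15
eef_pos: [588.5, -73.9, 132.4]
tool_rot: [3.141, -0.0, 1.848]
force: [-2.3, -0.1, 0.1]
width: 29.9
gripper_force: 1.1
```

>>> play_rows --series '[[[0.14, 0.04, 0, 0, 0, 0, 0.65], [0.14, 0.04, 0, 0, 0, 0, 0.65], [0, 0, 0, 0, 0, 0, 0.65], [0, 0, 0, 0, 0, 0, 0.65]]]'

```text
clock: 29.65
eef_pos: [591.3, -73.1, 132.4]
tool_rot: [3.141, -0.0, 1.848]
force: [-2.6, 0.2, 1.1]
width: 29.7
gripper_force: 1.1
```

>>> play_rows --series '[[[0.14, 0.04, 0, 0, 0, 0, 0.65], [0, 0, 0, 0, 0, 0, 0.65], [0, 0, 0, 0, 0, 0, 0.65]]]'

```text
clock: 30.02
eef_pos: [592.6, -72.7, 132.4]
tool_rot: [3.141, -0.0, 1.848]
force: [-3.3, 0.4, 1.3]
width: 29.7
gripper_force: 1.2
```

>>> play_rows --series '[[[0.14, 0.04, 0, 0, 0, 0, 0.65], [0, 0, 0, 0, 0, 0, 0.65], [0, 0, 0, 0, 0, 0, 0.65]]]'

```text
clock: 30.4
eef_pos: [594.0, -72.3, 132.3]
tool_rot: [3.141, -0.0, 1.848]
force: [-1.9, 0.3, 2.6]
width: 29.7
gripper_force: 1.2
```

>>> play_rows --series '[[[0.14, 0.04, 0, 0, 0, 0, 0.65], [0, 0, 0, 0, 0, 0, 0.65], [0, 0, 0, 0, 0, 0, 0.65]]]'

```text
clock: 30.78
eef_pos: [595.4, -71.9, 132.3]
tool_rot: [3.141, -0.0, 1.848]
force: [-2.0, 0.2, 1.5]
width: 29.8
gripper_force: 1.2
```

>>> play_rows --series '[[[0.1, 0.03, 0, 0, 0, 0, 0.65], [0, 0, 0, 0, 0, 0, 0.65], [0, 0, 0, 0, 0, 0, 0.65]]]'

```text
clock: 31.15
eef_pos: [595.9, -71.8, 132.2]
tool_rot: [-3.141, -0.0, 1.848]
force: [-5.2, -0.5, 3.3]
width: 29.9
gripper_force: 2.2
```

One more small step to confirm the stop.

>>> play_rows --series '[[[0.1, 0.03, 0, 0, 0, 0, 0.65], [0, 0, 0, 0, 0, 0, 0.65], [0, 0, 0, 0, 0, 0, 0.65]]]'

```text
clock: 31.52
eef_pos: [595.8, -71.8, 132.2]
tool_rot: [-3.139, -0.0, 1.848]
force: [-6.0, -0.3, 4.9]
width: 29.7
gripper_force: 3.3
```

>>> play_rows --series '[[[-0.2, -0.06, 0, 0, 0, 0, 0.65], [-0.3, -0.08, 0, 0, 0, 0, 0.65], [-0.2, -0.06, 0, 0, 0, 0, 0.65], [0, 0, 0, 0, 0, 0, 0.65], [0, 0, 0.5, 0, 0, 0, 0.65], [0, 0, 1, 0, 0, 0, 0.65], [0, 0, 2, 0, 0, 0, 0.65], [0, 0, 3, 0, 0, 0, 0.65], [0, 0, 3, 0, 0, 0, 0.65], [-2, -5, 0, 0, 0, 0, 0.65], [-2, -5, 0, 0, 0, 0, 0.65], [-2, -5, 0, 0, 0, 0, 0.65], [0, -4, 0, 0, 0, 0, 0.65], [0, -3, 0, 0, 0, 0, 0.65], [0, 0, 0, 0, 0, 0, 0.65]]]'

```text
clock: 33.4
eef_pos: [529.6, -296.7, 227.7]
tool_rot: [-3.142, 0.002, 1.843]
force: [0.3, 0.2, -0.0]
width: 29.7
gripper_force: 0.0
```

```bash
python3 -c "
from cell import get_image
import cv2
im,d=get_image('top');cv2.imwrite('pics/t5.png',cv2.resize(im[130:310,200:440],None,fx=3.3,fy=3.3,interpolation=cv2.INTER_CUBIC)[...,::-1])"
```

```text
(no output)
```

View pics/t5.png

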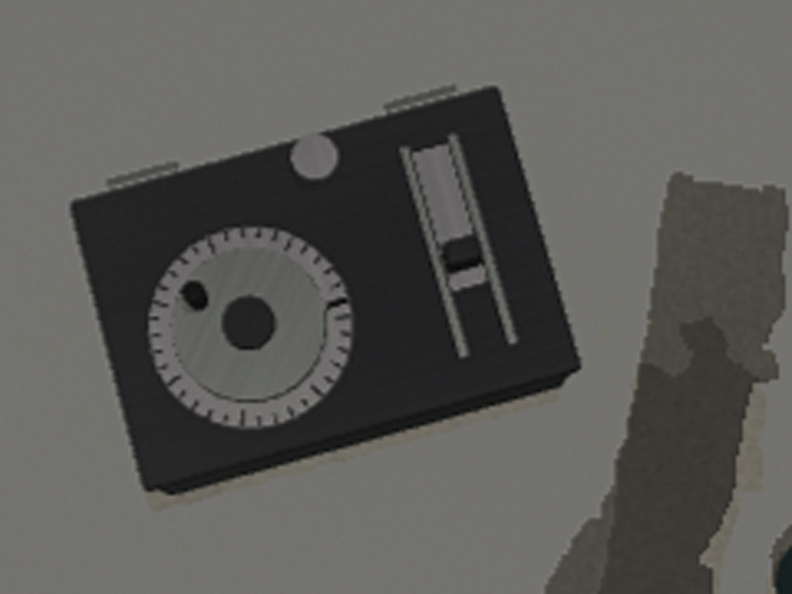

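The bar grip has moved from crop (479,312) to about (462,252), which is at the back stop. The peg stands at about (194,295), near 13.6, and the jar hasn't moved.

```bash
python3 -c "
from cell import workorder
print(workorder.finish_job())"
```

```text
the job is handed in; nothing more can be done
None
```

I turned the dial to 10, then 4, then left until it caught at about 13.6. I then slid the bar to its back stop, moved the arm clear of the safe and handed the job in; the hand-in returned no verdict.

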